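Purge the welding gun

ROBOT

A 6-joint arm with a two-finger parallel gripper is mounted at the origin on the work surface. World frame = base frame: x ahead of the robot, y to its left, z up, the work surface at z = 0. Lengths are in mm, angles in degrees, forces in N, time in s.
With the tool pointing down it reaches from about 325 to 900 mm from the base axis. Payload 3.5 kg.
Tool frame: the origin (TCP) lies on the centre line of the jaws, within the pads' length; the fingertips stand 11 mm ahead of it and the grasp point (between the pads) lies 8 mm behind it; x points along the fingers, y is the direction in which the jaws open and shut, and the axes are right-handed (so a half turn about x gives the same grasp; the last joint's range is limited). The gripper opens to 85 mm and grips with 20 to 120 N. Pads are 22 mm wide; open, the fingers measure 114 mm over their backs; the gripper's body (76 mm by 85 mm) begins 54 mm behind the grasp point. The pads swing forward as they close: fully open they stand 13 mm farther back than shut.
Start: joints at [65.008, 15.837, -1.513, 72.651, 0, 84.076], TCP at [204.188, 590.702, 242.313] pointing down, gripper open.
Joint ranges: [-178.77, 178.77], [-48.84, 107.48], [-61.69, 71.31], [-111.58, 123.2], [-90, 87.43], [-180, 180]. Speed limits (degrees/s): [147.25, 147.25, 180, 180, 180, 180].

INTERFACE

Orientations are given as [roll, pitch, yaw] about the fixed x, y, z axes, in that order (R = Rz(yaw) Ry(pitch) Rx(roll)).
In Python, from bench import env gives the robot as it stands. The module is installed in compiled form; this text tells all that it offers.
- The arm moves only by the tool servo_tool, never from a script. Its argument "increments" is text: rows parted by semicolons, each of 7 numbers parted by spaces: the shift along the tool's x, y, z in units of 40 mm (1.0 is 40 mm), then the turn, a rotation vector about the tool's x, y, z in rad, then the finger opening in mm, from 0 to 85.4. A call has 1 to 20 rows; each row is the pose to reach, as a shift and turn from the pose commanded when the call began, along the tool's axes at that moment; what a row does not reach only later rows make up. A row lasts 1/10 s, in which the tool goes at most 50 mm and 8.59 degrees, less where a joint would pass 70% of its speed; a pose out of reach is approached as far as the arm can. A call with a gripper value outside its range is refused whole. The fingers move at their own pace and stop on an object; "force" is the grip in N (left out, the last holds). Time passes only in rows, so rows that repeat a pose let the fingers close. It gives the time, the measured TCP pose, the force and the opening at its end, in the units of the state.
- env.read_state(): the state, without advancing time (a new reading comes with each control period).
- env.grab_frame(name): name is "scene" or "top" or "wrist"; returns a dict with "img" (480x640x3 uint8, blue, green, red), "camera_matrix" (3x3 intrinsics, pixels), "position" and "orientation" of the camera in the world; the wrist camera has in their place "T_tool_cam" (4x4, takes a point from camera to tool coordinates, whose origin is the TCP and whose axes are the tool frame's). Camera axes: x right, y down, z forward; pixel columns grow to the right and rows downward; lengths in mm; the calibration is good to about 2 mm. A picture is of the moment at which its call begins: read the wrist's pose just before it. There is no depth.
- env.hand_in(): hands the job in, once; it reports no verdict.
Trained networks look in a picture, given as the dict that the camera call returned (one of the last four; its "shot" number tells which), for a name from the list of things; names that differ only in an ending like _2 or _b are one class to them, and where a whole thing is asked for, a point or a joint stands for the part that bears it (a point fixed in the world has none). Each returns a list of dicts, best first, with "conf" (0 to 1); they miss things now and then, are a little off and sometimes report something else, mostly with a low value. They report only what shows in the picture. A call takes as long as a camera call.
- env.find_in(picture, label): "point" ([x, y, z] in mm, in world coordinates, good to about 4 mm: the middle of the surface that is visible of it).
The state is a dict: "t": time; "q": joint angles; "joint_velocities": joint speeds; "joint_torque": joint torques, N m; "tcp_pos": TCP position; "ee_rot": TCP orientation; "contact_force": force on the tool from outside, world axes, zero at the start; "ft_torque": the same for the moment, N m; "opening": finger opening in mm.
Only numpy, scipy, OpenCV 4.12 (cv2) and the standard library are available. Lean on these libraries where they do the work, as an engineer would, in place of code of your own. Each camera call takes 0.05 s, during which the arm holds its last target.

TASK

Purge the gas line of the white welding gun with the copper nozzle: squeeze its red trigger all the way in against the grip, keep it squeezed for a good second, then let it spring back out and let go. Do not press the trigger of the blue air gun in the other cradle.

Things in the scene. Friction and masses are not known exactly. Their poses are not given: they have to be found in the camera images.
- weld_gun: White boxy welding gun, copper nozzle, grey grip; lies on its side, fixed on a green plate (185x170x10). Origin at table level under the grip's axis. mm: grip = bar along x, x -80 (butt) to 45, y -13 to 13, z 64 to 92. Barrel along y at x=70, top z 97, nozzle tip to +y at 148. Trigger on the grip's +y side. Post under the grip at x -78 to -54, elsewhere 54 free below; clear above; 50 free beside.
- weld_trigger (a joint): Red trigger, rad: 0 out, 0.22 fully in (stop). Blade 24 mm thick (z 66 to 90), hinged on a vertical pin at x=42, y=20 mm in the gun's frame, 77 long towards -x; swings to -y, to the grip. Outer face at x=-10: y=37 at rest, 25 fully in (grip + trigger 50 wide, then 38); at the tip x=-34: y=43 at rest. Springs back; pushed at x=-10 it starts at 3 N, is home at 8 N.
- blow_gun: Air blow gun, not to be used: round blue barrel, thin steel pipe as nozzle (tip at y=154), black grip, yellow trigger. Fixed on its side on the same kind of green plate; origin, axes and the shape of grip and trigger are as for the welding gun; barrel top z 96. The two guns may stand either way round, left or right.
- blow_trigger (a joint): Air gun's yellow trigger, rad: 0 out at rest, 0.22 fully in; same shape, place and spring as the red one. To be left alone.

How it is judged (in metres and radians):
On the way:
1. the red trigger of the welding gun is squeezed in (at least 0.15 of its 0.22 rad) and kept in for 0.7 s (value of joint weld_trigger above 0.15 rad), for 0.7 s.
At the end, for the whole second after the job is handed in: After the squeeze, both triggers are out at rest again (each below 0.04 rad) (value of joint each of weld_trigger, blow_trigger below 0.04 rad); the robot touches nothing.
It fails at once if the air gun's yellow trigger is pressed (beyond 0.08 rad) (value of joint blow_trigger above 0.08 rad).
It also fails if it takes over 29 s, if anything falls off the work surface, if the arm or the gripper's body presses on something with over 40 N, if the wrist force passes 120 N, or if a joint passes its speed limit or range.

## Working session

There is one attempt and no reset: what is moved stays moved. The work goes in short steps, Python scripts to look and compute and a tool call to move; the robot and the scene stay as the last step left them, time stands still between calls to the robot, and variables do not carry over. Pictures are saved under pics/ and viewed, and the job is handed in when it is done.

Besides the shell and the picture viewer there is one more tool, called as name(argument=value, ...) on one line, values as JSON. servo_tool: Moves the arm, as the interface text tells. Its arguments: {"type":"object","properties":{"increments":{"type":"string"},"force":{"type":"number"}},"required":["increments"]}

```bash
mkdir -p pics; python3 - <<'E'
from bench import env
import cv2
s=env.read_state(); print({k:s[k] for k in('t','tcp_pos','ee_rot','opening','contact_force')})
for n in("top","scene"):
    p=env.grab_frame(n); cv2.imwrite(f"pics/{n}0.png",p["img"])
    print(n,p["camera_matrix"],p["position"],p["orientation"])
    for l in("weld_gun","weld_trigger","blow_gun","blow_trigger"):
        print(l,[(d["point"],d["conf"]) for d in env.find_in(p,l)][:2])
E
```

```text
{'t': 0.0, 'tcp_pos': array([203.88315104, 590.03182093, 241.16470311]), 'ee_rot': array([ -96.14283802,   89.87416903, -115.21281411]), 'opening': 85.35665427117505, 'contact_force': array([ 0.65373117,  0.48836396, -0.06293725])}
top [[471.85650215   0.         317.18890192]
 [  0.         471.85650215 242.32161512]
 [  0.           0.           1.        ]] [470.91459217  23.33952355 826.72616119] [-174.40441168   -2.02209478  -91.42623776]
weld_gun [([511.6, -204.5, 42.9], 0.91)]
weld_trigger [([495.8, -201.8, 89.0], 0.9)]
blow_gun [([531.1, 253.8, 12.8], 0.67)]
blow_trigger [([531.4, 284.4, 89.5], 0.85)]
scene [[449.53521797   0.         320.72547393]
 [  0.         449.53521797 237.26497859]
 [  0.           0.           1.        ]] [1194.09017063 -327.57225092  525.40037285] [-121.64581478   -0.78107436   63.16107624]
weld_gun [([565.0, -227.1, 60.2], 0.81)]
weld_trigger [([490.1, -209.7, 89.1], 0.51)]
blow_gun [([579.8, 248.4, 22.0], 0.93)]
blow_trigger [([524.7, 285.2, 94.4], 0.41), ([563.4, -228.6, 62.1], 0.17)]
```

View pics/top0.png

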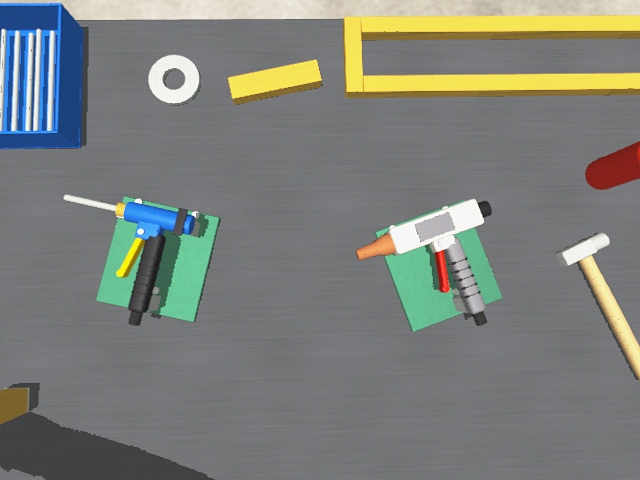

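View pics/scene0.png

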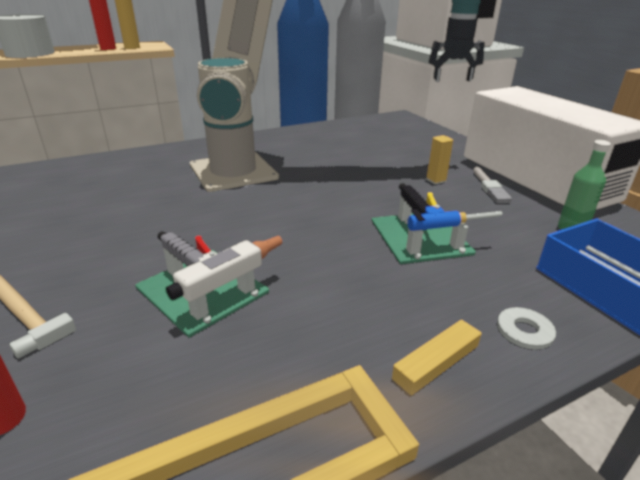

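The top view shows the blue air gun on the left, with its yellow trigger at (130,258). The white welding gun is on the right: red trigger at (443,270), nozzle tip at (358,255) and butt at (481,320). I'll zoom in to measure its pose.

```bash
python3 - <<'E'
import cv2
i=cv2.imread("pics/top0.png")[185:345,345:515]
cv2.imwrite("pics/zoom.png",cv2.resize(i,None,fx=3.7,fy=3.7,interpolation=cv2.INTER_CUBIC)[:600,:800])
E
```

```text
(no output)
```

View pics/zoom.png

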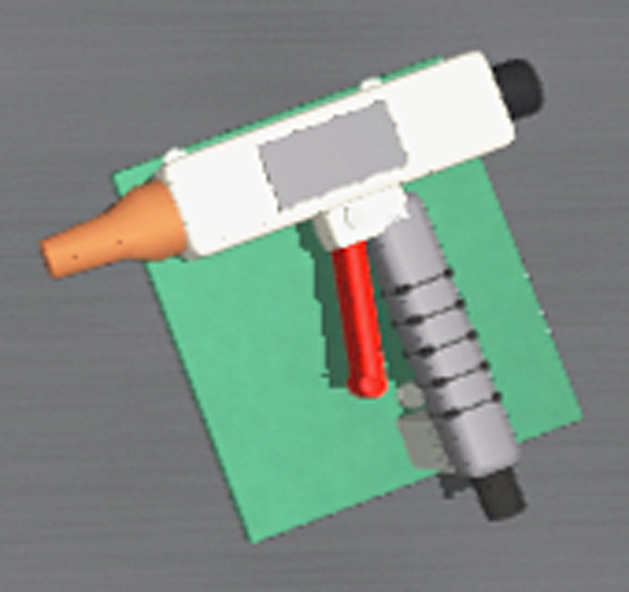

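```bash
cat > h.py <<'E'
import numpy as np
from scipy.spatial.transform import Rotation as R
K=np.array([[471.8565,0,317.1889],[0,471.8565,242.3216],[0,0,1]])
P=np.array([470.9146,23.3395,826.7262]); Rc=R.from_euler('xyz',[-174.40441168,-2.02209478,-91.42623776],degrees=True).as_matrix()
def back(u,v,z):
    d=Rc@np.linalg.solve(K,[u,v,1.]); return P+d*(z-P[2])/d[2]
def proj(X):
    c=Rc.T@(np.asarray(X,float)-P); c=K@c; return c[:2]/c[2]
E
python3 - <<'E'
from h import *
from scipy.optimize import least_squares
z=lambda a,b:(345+(a+.5)/3.7-.5,185+(b+.5)/3.7-.5)
def bk(a,b,h): return back(*z(a,b),h)
for n,a,b,h in [("nozzle",50,258,78),("grey end",490,468,78),("cap end",507,518,78),("trig tip",370,396,78),("trig tip z90",370,396,90),
 ("grip top",408,215,92),("ring1",422,281,92),("ring5",470,405,92),("pl L",113,175,10),("pl B",252,543,10),("pl R",582,417,10)]:
    print(n,bk(a,b,h).round(1))
L,B,Rr=[bk(a,b,10) for a,b in((113,175),(252,543),(582,417))]
print(np.linalg.norm(L-B),np.linalg.norm(B-Rr), np.degrees(np.arctan2(*(L-B)[1::-1])),np.degrees(np.arctan2(*(B-Rr)[1::-1]))-90)
# fit: nozzle, trigger tip end (x=-35), grip axis
loc=np.array([[70,148,78],[-35,40,78]]);pix=np.array([z(50,258),z(370,393)])
ax=np.array([z(422,281),z(470,405),z(490,468)])
def X(p,l):
    c,s=np.cos(p[2]),np.sin(p[2]); return np.array([p[0]+c*l[0]-s*l[1],p[1]+s*l[0]+c*l[1],l[2]])
def f(p):
    r=[]
    for l,q in zip(loc,pix): r+=list(proj(X(p,l))-q)
    for q in ax:
        w=back(*q,85); d=w[:2]-p[:2]; r.append((-np.sin(p[2])*d[0]+np.cos(p[2])*d[1])*.6)
    r.append((p[2]-np.arctan2(*(L-B)[1::-1]))*60)
    return r
s=least_squares(f,[490,-220,.3]); print(s.x[:2],np.degrees(s.x[2]),np.round(s.fun,2))
for l in([-80,0,78],[-92,0,78],[45,0,92],[42,20,92]): print(l,(proj(X(s.x,l))-[345,185])*3.7)
E
```

```text
nozzle [522.9 -69.8  78. ]
grey end [ 428.2 -256.8   78. ]
cap end [ 406.7 -262.9   78. ]
trig tip [ 460.3 -206.2   78. ]
trig tip z90 [ 460.4 -202.5   90. ]
grip top [ 536.9 -222.3   92. ]
ring1 [ 508.6 -226.8   92. ]
ring5 [ 455.6 -244.5   92. ]
pl L [ 566.3 -109.5   10. ]
pl B [ 392.8 -168.1   10. ]
pl R [ 446.9 -327.5   10. ]
183.207022832225 168.31469860838794 18.651662637152903 18.771574658793767
[ 505.07200637 -231.06202837] 18.59961562082654 [-0.89 -0.79 -1.14  1.55  0.33  0.41  1.51 -0.05]
[-80, 0, 78] [488.07904359 464.13647878]
[-92, 0, 78] [498.3883889  490.60246143]
[45, 0, 92] [392.4233672  188.84383706]
[42, 20, 92] [351.89749497 211.18009337]
```

```bash
cat >> h.py <<'E'
G=np.array([505.1,-231.1]);YAW=18.6
def gun(l,G=G,YAW=YAW):
    c,s=np.cos(np.radians(YAW)),np.sin(np.radians(YAW)); return np.array([G[0]+c*l[0]-s*l[1],G[1]+s*l[0]+c*l[1],l[2]])
def inc(s,target,flip,yaw=YAW):
    Rt=R.from_euler('xyz',s["ee_rot"],degrees=True)
    y=np.radians(yaw+90); ty=flip*np.array([np.cos(y),np.sin(y),0]); tx=np.array([0,0,-1.]); M=np.c_[tx,ty,np.cross(tx,ty)]
    return Rt.inv().apply(target-s["tcp_pos"])/40,(Rt.inv()*R.from_matrix(M)).as_rotvec()
E
python3 - <<'E'
from h import *
from bench import env
s=env.read_state()
print(s["t"],R.from_euler('xyz',s["ee_rot"],degrees=True).as_matrix().round(3), s["q"])
for f in(1,-1): print(f,*inc(s,gun([-15,4.5,200]),f))
E
```

```text
0.5 [[-0.     0.327  0.945]
 [-0.     0.945 -0.327]
 [-1.    -0.    -0.   ]] [ 6.50085611e+01  1.58397272e+01 -1.51484039e+00  7.26517073e+01
  6.93189529e-05  8.40775133e+01]
1 [  1.05820409 -17.0993328   13.45689862] [-6.57447241e-01 -4.78181321e-05  1.00750666e-04]
-1 [  1.05820409 -17.0993328   13.45689862] [2.48414541e+00 1.29850893e-04 6.16296386e-05]
```

servo_tool(increments="1.058 -17.1 13.457 -0.657 0 0 85;1.058 -17.1 13.457 -0.657 0 0 85;1.058 -17.1 13.457 -0.657 0 0 85;1.058 -17.1 13.457 -0.657 0 0 85;1.058 -17.1 13.457 -0.657 0 0 85;1.058 -17.1 13.457 -0.657 0 0 85;1.058 -17.1 13.457 -0.657 0 0 85;1.058 -17.1 13.457 -0.657 0 0 85;1.058 -17.1 13.457 -0.657 0 0 85;1.058 -17.1 13.457 -0.657 0 0 85;1.058 -17.1 13.457 -0.657 0 0 85;1.058 -17.1 13.457 -0.657 0 0 85;1.058 -17.1 13.457 -0.657 0 0 85;1.058 -17.1 13.457 -0.657 0 0 85;1.058 -17.1 13.457 -0.657 0 0 85;1.058 -17.1 13.457 -0.657 0 0 85;1.058 -17.1 13.457 -0.657 0 0 85;1.058 -17.1 13.457 -0.657 0 0 85;1.058 -17.1 13.457 -0.657 0 0 85;1.058 -17.1 13.457 -0.657 0 0 85", force=30)

```text
t: 2.5
tcp_pos: [489.2, -231.8, 199.8]
ee_rot: [110.5, 89.9, 129.1]
contact_force: [0.9, 0.8, 0.1]
opening: 85.3
```

```bash
python3 - <<'E'
from h import *
from bench import env
s=env.read_state()
print(s["t"],s["q"],s["tcp_pos"],s["contact_force"])
for f in(1,-1): print(f,*inc(s,gun([-15,4.5,200]),f))
E
```

```text
2.5 [-3.22095216e+01  8.97474706e+00 -1.53862922e+01  6.56998984e+01
  2.06653635e-02 -5.07210120e+01] [ 489.22046211 -231.84096604  199.7711201 ] [0.94189932 0.79654775 0.05491637]
1 [-0.00572119  0.00345052  0.00715399] [-0.00154498 -0.00039333 -0.00105192]
-1 [-0.00572119  0.00345052  0.00715399] [ 3.14004718e+00 -1.65154454e-03  6.17544583e-04]
```

In place above the gun; next, a check with the wrist camera.

```bash
python3 - <<'E'
from h import *
from bench import env
import cv2
s=env.read_state(); p=env.grab_frame("wrist"); im=p["img"].copy()
K=np.array(p["camera_matrix"]);T=np.array(p["T_tool_cam"]); np.savez("w.npz",K=K,T=T,pos=s["tcp_pos"],rot=s["ee_rot"],img=im)
W=np.eye(4);W[:3,:3]=R.from_euler('xyz',s["ee_rot"],degrees=True).as_matrix();W[:3,3]=s["tcp_pos"]
C=W@T
def pr(X):
    c=C[:3,:3].T@(X-C[:3,3]); c=K@c; return c[:2]/c[2]
for l in([-80,0,92],[45,0,92],[-80,13,78],[40,13,78],[-80,-13,78],[40,-13,78],[-34,43,78],[-10,37,78],[42,20,92],[70,148,78]):
    u=pr(gun(l)); print(l,u.round(0)); cv2.circle(im,tuple(int(a) for a in u),3,(255,0,255),-1)
cv2.imwrite("pics/w1.png",im)
for l in("weld_trigger","weld_gun"): print([(d["point"],d["conf"]) for d in env.find_in(p,l)][:2])
E
```

```text
[-80, 0, 92] [318. 141.]
[45, 0, 92] [319. 315.]
[-80, 13, 78] [338. 139.]
[40, 13, 78] [336. 300.]
[-80, -13, 78] [299. 139.]
[40, -13, 78] [303. 300.]
[-34, 43, 78] [380. 206.]
[-10, 37, 78] [370. 238.]
[42, 20, 92] [347. 311.]
[70, 148, 78] [505. 333.]
[([488.4, -209.6, 87.9], 0.8)]
[([511.5, -220.3, 20.0], 0.62)]
```

View pics/w1.png

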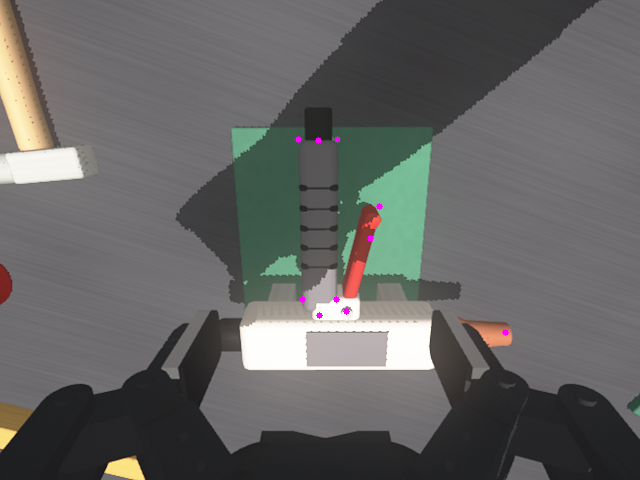

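The wrist view agrees with my fit to about 1 mm: the grip is centred on column 319, and the trigger tip is at (378,212). I'll descend slightly towards the trigger side.

servo_tool(increments="0.8 0.06 0 0 0 0 85;1.6 0.06 0 0 0 0 85;2.2 0.06 0 0 0 0 85;2.6 0.06 0 0 0 0 85;2.9 0.06 0 0 0 0 85;3.1 0.06 0 0 0 0 85;3.3 0.06 0 0 0 0 85;3.3 0.06 0 0 0 0 85;3.3 0.06 0 0 0 0 85")

```text
t: 3.55
tcp_pos: [489.1, -229.5, 68.5]
ee_rot: [-52.1, 90.0, -33.5]
contact_force: [0.6, -0.5, -0.2]
opening: 85.1
```

```bash
python3 - <<'E'
from h import *
from bench import env
import cv2
s=env.read_state(); print(s["t"],s["tcp_pos"],s["contact_force"],s["opening"])
print(inc(s,gun([-15,4.5,68]),1))
cv2.imwrite("pics/w2.png",env.grab_frame("wrist")["img"])
E
```

```text
3.55 [ 489.10606671 -229.52987817   68.46150079] [ 0.63798777 -0.49152207 -0.21260215] 85.14684764406371
(array([ 0.01156828, -0.05223312, -0.00854567]), array([-0.00032344,  0.00052488,  0.00067473]))
```

View pics/w2.png

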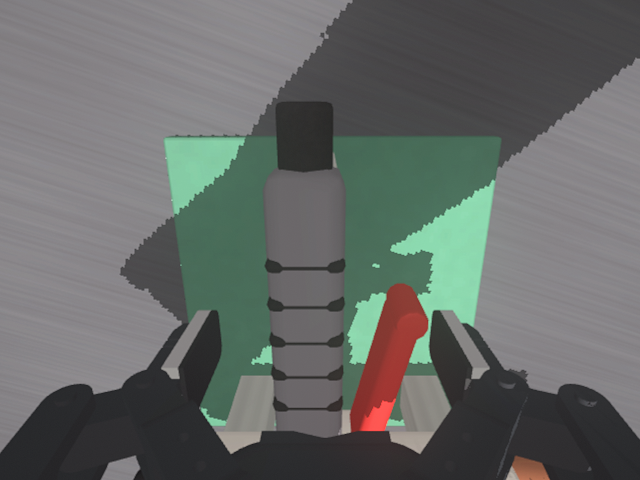

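The fingers straddle the grip (cols 265–345) and the trigger (350–428) without touching either. Closing now.

servo_tool(increments="0 -0.06 0 0 0 0 65;0 -0.06 0 0 0 0 55;0 -0.06 0 0 0 0 48;0 -0.06 0 0 0 0 42;0 -0.06 0 0 0 0 36;0 -0.06 0 0 0 0 30;0 -0.06 0 0 0 0 30;0 -0.06 0 0 0 0 30;0 -0.06 0 0 0 0 30;0 -0.06 0 0 0 0 30", force=30)

```text
t: 4.6
tcp_pos: [489.3, -230.4, 68.5]
ee_rot: [70.2, 89.8, 88.8]
contact_force: [-0.9, 4.3, 5.4]
opening: 36.8
```

```bash
python3 - <<'E'
from h import *
from bench import env
import cv2
s=env.read_state(); print(s["t"],s["tcp_pos"],s["contact_force"],s["opening"])
print(inc(s,gun([-15,4.5,68]),1))
cv2.imwrite("pics/w3.png",env.grab_frame("wrist")["img"])
E
```

```text
4.6 [ 489.32442188 -230.36988267   68.45151806] [-0.92206313  4.2890086   5.44272152] 36.83507575050871
(array([ 0.01120577, -0.03061602, -0.00706649]), array([ 0.00079593,  0.0008934 , -0.00247948]))
```

View pics/w3.png

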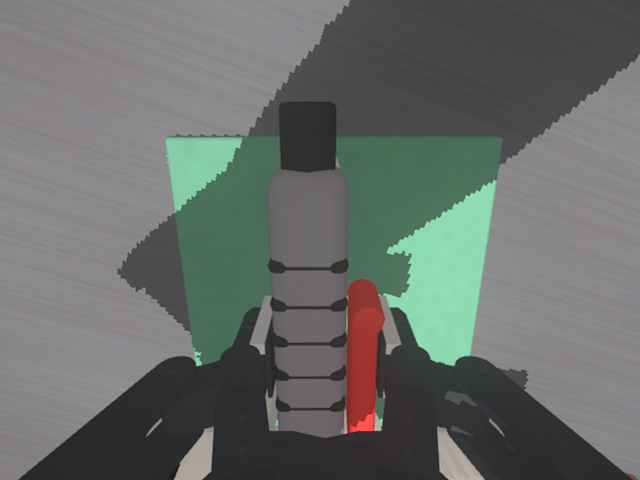

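The opening is 37 mm and the red trigger lies against the grip, so it is fully in. I'll hold it there for 1.3 s.

servo_tool(increments="0 0 0 0 0 0 30;0 0 0 0 0 0 30;0 0 0 0 0 0 30;0 0 0 0 0 0 30;0 0 0 0 0 0 30;0 0 0 0 0 0 30;0 0 0 0 0 0 30;0 0 0 0 0 0 30;0 0 0 0 0 0 30;0 0 0 0 0 0 30;0 0 0 0 0 0 30;0 0 0 0 0 0 30;0 0 0 0 0 0 30")

```text
t: 5.95
tcp_pos: [489.3, -230.4, 68.5]
ee_rot: [69.0, 89.8, 87.7]
contact_force: [-0.5, 5.0, 5.2]
opening: 36.9
```

servo_tool(increments="0 0 0 0 0 0 45;0 0.03 0 0 0 0 60;0 0.06 0 0 0 0 75;0 0.06 0 0 0 0 85;0 0.06 0 0 0 0 85;0 0.06 0 0 0 0 85;0 0.06 0 0 0 0 85;0 0.06 0 0 0 0 85")

```text
t: 6.75
tcp_pos: [488.7, -229.6, 68.1]
ee_rot: [-113.2, 90.0, -94.6]
contact_force: [0.6, -0.5, -0.6]
opening: 84.9
```

```bash
python3 - <<'E'
from h import *
from bench import env
import cv2
s=env.read_state(); print(s["t"],s["tcp_pos"],s["contact_force"],s["opening"])
print(inc(s,gun([-15,7,200]),1))
cv2.imwrite("pics/w4.png",env.grab_frame("wrist")["img"])
E
```

```text
6.75 [ 488.6809588  -229.60010075   68.09134589] [ 0.62512563 -0.53817701 -0.6175619 ] 84.90779648596488
(array([-3.29771932e+00,  7.41919523e-03,  1.59168028e-03]), array([-0.00068231, -0.00014523,  0.00033902]))
```

View pics/w4.png

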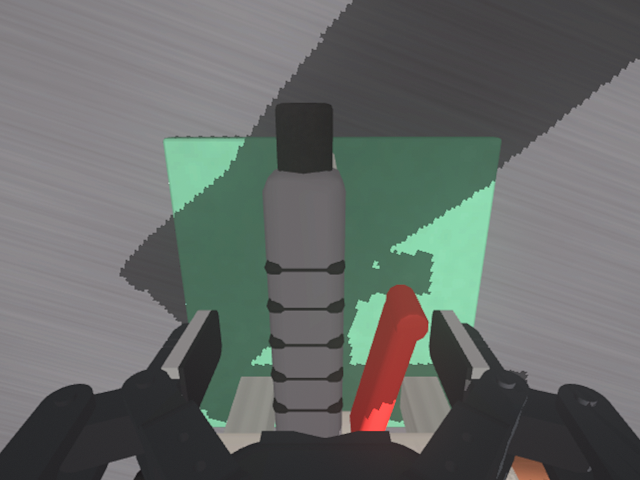

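The trigger has sprung back to where it started (tip at (400,290)), and the jaws are clear. Retreating upward.

servo_tool(increments="-0.3 0 0 0 0 0 85;-0.8 0 0 0 0 0 85;-1.5 0 0 0 0 0 85;-2.4 0 0 0 0 0 85;-3.3 0 0 0 0 0 85;-3.3 0 0 0 0 0 85;-3.3 0 0 0 0 0 85;-3.3 0 0 0 0 0 85")

```text
t: 7.6
tcp_pos: [488.0, -228.9, 199.3]
ee_rot: [131.9, 89.9, 150.5]
contact_force: [-0.5, 0.9, -0.2]
opening: 85.4
```

```bash
python3 - <<'E'
from bench import env
import cv2
s=env.read_state(); print(s["t"],s["tcp_pos"],s["contact_force"],abs(s["joint_velocities"]).max())
cv2.imwrite("pics/w5.png",env.grab_frame("wrist")["img"])
print(env.hand_in())
E
```

```text
7.6 [ 487.9922609  -228.91135594  199.33583639] [-0.48390966  0.85137334 -0.16554088] 1.0573564707557794
the job is handed in; nothing more can be done
None
```

View pics/w5.png

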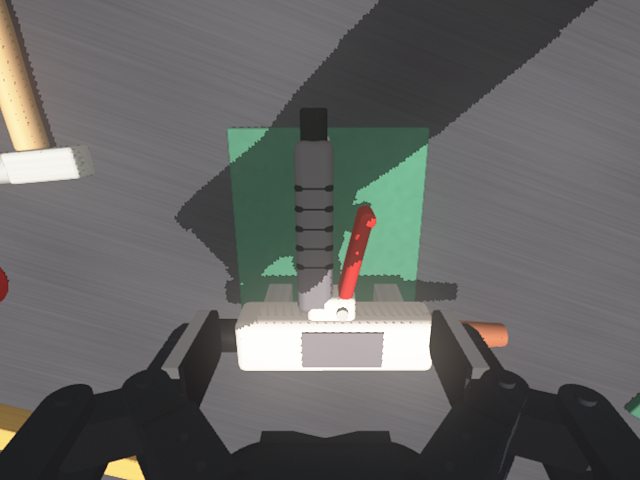

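I squeezed the welding gun's red trigger fully in, held it for about 1.4 s, let it spring back out, and handed the job in at 7.6 s.

- **Squeeze:** while held, the jaws read 37 mm apart, against 38 mm expected for fully in. The wrist picture showed the trigger lying against the grip. I have no direct reading of the trigger's angle.
- **Release:** after I opened the jaws, the picture matched the one taken before the squeeze. The last picture, from 130 mm higher, also shows the red trigger out. The arm touches nothing there, and the force readings are under about 1 N, as at the start.
- **Air gun:** the arm never went down near it, and I didn't touch its yellow trigger. I did not take another picture of it at the end.

No check failed. The gripper's measured opening was about 1 mm below nominal, within calibration error.

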